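# Set out the capped flasks in their holders

## Task

Take the four capped conical flasks off the tray and stand each one upright in the holder that matches it in both colour and size: large flasks in the large holders, small ones in the small, green cap to green holder and orange to orange. Set the glass down gently without dropping it, let none tip over, and leave the bowl and the steel filter cup where they are.

Things in the scene. Friction and masses are not known exactly. Their poses are not given: they have to be found in the camera images.
- flask_green_large: loose large clear-glass conical flask, green screw cap, about 150 g, 138 mm tall. Foot 82 mm across; straight cap 38 mm across is the top 26 mm; below it 22 mm of neck 32 mm across, then the cone. Origin: centre of the underside, z up. Starts upright on the 5 mm floor of a fixed white tray with blue rim (280 mm square, 25 mm high), other flasks about 115 mm away.
- flask_green_small: loose small clear-glass conical flask, green screw cap, about 90 g, 108 mm tall. Foot 62 mm across; straight cap 30 mm across is the top 26 mm; below it 22 mm of neck 24 mm across, then the cone. Origin: centre of the underside, z up. Starts upright on the 5 mm floor of a fixed white tray with blue rim (280 mm square, 25 mm high), other flasks about 115 mm away.
- flask_orange_large: loose large clear-glass conical flask, orange screw cap, about 150 g, 138 mm tall. Foot 82 mm across; straight cap 38 mm across is the top 26 mm; below it 22 mm of neck 32 mm across, then the cone. Origin: centre of the underside, z up. Starts upright on the 5 mm floor of a fixed white tray with blue rim (280 mm square, 25 mm high), other flasks about 115 mm away.
- flask_orange_small: loose small clear-glass conical flask, orange screw cap, about 90 g, 108 mm tall. Foot 62 mm across; straight cap 30 mm across is the top 26 mm; below it 22 mm of neck 24 mm across, then the cone. Origin: centre of the underside, z up. Starts upright on the 5 mm floor of a fixed white tray with blue rim (280 mm square, 25 mm high), other flasks about 115 mm away.
- holder_green_large: the large green flask holder, fixed to the bench: a shallow open round cup with white floor and green wall, 112 mm across outside, 100 mm inside, 16 mm high, floor 4 mm thick; the large flask's 82 mm foot stands inside it. Origin: centre of the underside, on the bench top (z = 0); z up.
- holder_green_small: the small green flask holder, fixed to the bench: a shallow open round cup with white floor and green wall, 90 mm across outside, 78 mm inside, 16 mm high, floor 4 mm thick; the small flask's 62 mm foot stands inside it. Origin: centre of the underside, on the bench top (z = 0); z up.
- holder_orange_large: the large orange flask holder, fixed to the bench: a shallow open round cup with white floor and orange wall, 112 mm across outside, 100 mm inside, 16 mm high, floor 4 mm thick; the large flask's 82 mm foot stands inside it. Origin: centre of the underside, on the bench top (z = 0); z up.
- holder_orange_small: the small orange flask holder, fixed to the bench: a shallow open round cup with white floor and orange wall, 90 mm across outside, 78 mm inside, 16 mm high, floor 4 mm thick; the small flask's 62 mm foot stands inside it. Origin: centre of the underside, on the bench top (z = 0); z up.
- bowl: bystander: a loose blue plastic bowl, 112 mm across the rim, 55 mm high, standing on the bench among the holders. Origin: centre of the underside. To be left where it is.
- filter_cup: bystander: a loose stainless-steel filter cup, 72 mm across, 90 mm high, standing on the bench beyond the tray. Origin: centre of the underside. To be left where it is.

How it is judged:
At the end, for the whole second after the job is handed in: Each of the four flasks stands released and still (under 20 mm/s) in the holder of its own colour and size: within 12 mm of the holder's centre, its underside 1 to 8 mm above the holder's underside (on the 4 mm floor), leaning less than 4.5 degrees (horizontal distance between flask_green_large and holder_green_large below 0.012 m and z of flask_green_large in the frame of holder_green_large between 0.001 and 0.008 m and angle between each of flask_green_large, flask_green_small, flask_orange_large, flask_orange_small's own z axis and vertical below 0.08 rad and linear speed of each of flask_green_large, flask_green_small, flask_orange_large, flask_orange_small below 0.02 m/s and horizontal distance between flask_green_small and holder_green_small below 0.012 m and z of flask_green_small in the frame of holder_green_small between 0.001 and 0.008 m and horizontal distance between flask_orange_large and holder_orange_large below 0.012 m and z of flask_orange_large in the frame of holder_orange_large between 0.001 and 0.008 m and horizontal distance between flask_orange_small and holder_orange_small below 0.012 m and z of flask_orange_small in the frame of holder_orange_small between 0.001 and 0.008 m); the robot touches nothing.
It fails at once if a flask is tipped over (leans more than 40 degrees) (angle between any of flask_green_large, flask_green_small, flask_orange_large, flask_orange_small's own z axis and vertical above 0.7 rad).
It fails at once if a flask is dropped (out of the fingers and faster than 0.6 m/s: a free fall of some 20 mm) ((contact force between flask_green_large and the fingers below 0.1 N and linear speed of flask_green_large above 0.6 m/s) or (contact force between flask_green_small and the fingers below 0.1 N and linear speed of flask_green_small above 0.6 m/s) or (contact force between flask_orange_large and the fingers below 0.1 N and linear speed of flask_orange_large above 0.6 m/s) or (contact force between flask_orange_small and the fingers below 0.1 N and linear speed of flask_orange_small above 0.6 m/s)).
It fails at once if the bowl or the filter cup is moved by more than 30 mm (distance of any of bowl, filter_cup from where it was at the start of the episode above 0.03 m).
It also fails if it takes over 115 s, if anything falls off the work surface, if the arm or the gripper's body presses on something with over 40 N, if the wrist force passes 120 N, or if a joint passes its speed limit or range.

## Robot

A 6-joint arm with a two-finger parallel gripper is mounted at the origin on the work surface. World frame = base frame: x ahead of the robot, y to its left, z up, the work surface at z = 0. Lengths are in m, angles in rad, forces in N, time in s.
With the tool pointing down it reaches from about 0.375 to 0.9 m from the base axis. Payload 3.1 kg.
Tool frame: the origin (TCP) lies on the centre line of the jaws, within the pads' length; the fingertips stand 22 mm ahead of it and the grasp point (between the pads) lies 3 mm ahead of it; z points along the fingers, y is the line along which they close (so a half turn about z gives the same grasp; the last joint's range is limited). The gripper opens to 85 mm and grips with 20 to 120 N. Pads are 22 mm wide; open, the fingers measure 114 mm over their backs; the gripper's body (76 mm by 85 mm) begins 54 mm behind the grasp point. The pads swing forward as they close: fully open they stand 13 mm farther back than shut.
Start: joints at [-1.286, 0.527, 1.433, -0, 1.181, -0.178], TCP at [0.28, -0.559, 0.23] pointing down, gripper open.
Joint ranges: [-3.08, 3.08], [-0.75, 2.2], [0.22, 2.44], [-1.43, 4.57], [0, 2.65], [-2.85, 2.85]. Speed limits (rad/s): [2.79, 2.79, 3.14, 3.14, 3.14, 3.14].

## Interface

Orientations are given as a unit quaternion [x, y, z, w].
In Python, from station import manip gives the robot as it stands.
- The arm moves only by the tool creep_tool, called as name(argument=value, ...) on one line, values as JSON. Schema: {"type":"object","properties":{"offsets":{"type":"array","items":{"type":"array","prefixItems":[{"type":"array","items":{"type":"number"},"minItems":3,"maxItems":3},{"type":"number"},{"type":"number"}],"minItems":3,"maxItems":3},"minItems":1,"maxItems":20},"grip_force":{"type":"number"},"only":{"type":"string"},"quiet":{"type":"boolean"},"lines":{"type":"string"}},"required":["offsets"],"additionalProperties":false}. offsets is a list of rows, 1 to 20 of them, each written [[dx, dy, dz], turn, opening]: dx, dy, dz in m, then a turn about the tool's z in rad, then the opening from 0.0 (shut) to 1.0 (fully open); each row is the pose to reach, as a shift and turn from the pose commanded when the call began, along the tool's axes at that moment; what a row does not reach only later rows make up. A row lasts 1/10 s, in which the tool goes at most 0.05 m and 0.15 rad, less where a joint would pass 70% of its speed; a pose out of reach is approached as far as the arm can. The fingers move at their own pace and stop on an object; grip_force is the grip in N (left out, the last holds). Time passes only in rows, so rows that do not move let the fingers close. The tool returns the time, the measured TCP pose, the force, the opening and the grip force at its end. only (a regular expression) keeps the lines of the reply that match it, lines (a string "A,B") keeps lines A to B, and quiet returns only ok. Input that does not fit is refused with a message, and nothing moves.
- manip.sense(): the state, without advancing time (a new reading comes with each control period).
- manip.snapshot(name): name is "scene" or "top" or "wrist"; returns a dict with "pixels" (420x560x3 uint8, red, green, blue), "range_z" (420x560 float32, m along the optical axis (not along the pixel's ray), 0 where there is no reading), "fov_y" (degrees; the focal length in pixels is half the picture's height over the tangent of half this angle, whatever the lens; pixels are square), "cx", "cy" (the principal point, pixels), "R" (3x3) and "t" (3): a world point X has camera coordinates R X + t; the wrist camera has in their place "hand_eye" (4x4, takes a point from camera to tool coordinates, whose origin is the TCP and whose axes are the flange's). Camera axes: x right, y down, z forward; pixel columns grow to the right and rows downward; lengths in m; the calibration is good to about 2 mm. A picture is of the moment at which its call begins: read the wrist's pose just before it.
- manip.sign_off(): hands the job in; it is judged then, once.
The state is a dict: "t": time; "q": joint angles; "qd": joint speeds; "tau": joint torques, N m; "tcp_pos": TCP position; "tool_rot": TCP orientation; "force": force on the tool from outside, world axes, zero at the start; "ft_torque": the same for the moment, N m; "finger_gap": opening from 0.0 (shut) to 1.0 (fully open); "gripper_force": force on a finger pad.
Only numpy, scipy, OpenCV 4.12 (cv2) and the standard library are available. Lean on these libraries where they do the work, as an engineer would, in place of code of your own. Each camera call takes 0.05 s, during which the arm holds its last target. There are 200 camera calls.

## Working session

There is one attempt and no reset: what is moved stays moved. The work goes in short steps, Python scripts to look and compute and a tool call to move; the robot and the scene stay as the last step left them, time stands still between calls to the robot, and variables do not carry over. Pictures are saved under pics/ and viewed, at most 14 in all, crops included, and the job is handed in when it is done.

```bash
ls; mkdir -p pics; cat > h.py <<'E'
import numpy as np, cv2
from station import manip
from scipy.spatial.transform import Rotation as Ro
def snap(n):
    s=manip.sense(); d=manip.snapshot(n)
    d["f"]=d["pixels"].shape[0]/2/np.tan(np.radians(d["fov_y"])/2)
    if n=="wrist":
        H=np.array(d["hand_eye"]);R=Ro.from_quat(s["tool_rot"]).as_matrix()
        d["Rc"]=R@H[:3,:3]; d["c"]=R@H[:3,3]+np.array(s["tcp_pos"])
    else:
        d["Rc"]=np.array(d["R"]).T; d["c"]=-d["Rc"]@np.array(d["t"])
    return d
def ray(d,u,v):
    r=d["Rc"]@np.array([(u-d["cx"])/d["f"],(v-d["cy"])/d["f"],1]); return d["c"],r
def onz(d,u,v,z):
    c,r=ray(d,u,v); return c+r*(z-c[2])/r[2]
def tri(d1,p1,d2,p2):
    c1,r1=ray(d1,*p1);c2,r2=ray(d2,*p2)
    A=np.stack([r1,-r2],1);k=np.linalg.lstsq(A,c2-c1,rcond=None)[0]
    a=c1+k[0]*r1;b=c2+k[1]*r2
    return (a+b)/2,np.linalg.norm(a-b)
def save(d,n): cv2.imwrite("pics/"+n+".png",d["pixels"][:,:,::-1])
E
python3 - <<'E'
from h import *
s=manip.sense(); print(s)
for n in("scene","top"):
    d=snap(n);save(d,n+"0");print(n,d["c"],d["f"],d["Rc"].round(3).tolist())
    hsv=cv2.cvtColor(d["pixels"],cv2.COLOR_RGB2HSV)
    for k,(a,b) in dict(green=(40,85),orange=(5,22)).items():
        m=cv2.inRange(hsv,(a,90,60),(b,255,255))
        N,_,st,ce=cv2.connectedComponentsWithStats(m)
        for i in range(1,N):
            if st[i,4]>40: print(n,k,st[i],ce[i].round(1))
E
```

```text
pics
station.py
{'t': 0.0, 'q': array([-1.28548296e+00,  5.28449037e-01,  1.43387487e+00,  9.53712978e-06,
        1.18136988e+00, -1.78502237e-01]), 'qd': array([ 1.69515565e-03, -8.86124756e-04, -4.79553919e-05, -4.79165027e-04,
       -6.90292455e-04,  2.23013116e-04]), 'tau': array([ 7.87506106e-04, -4.42337251e+01, -1.78028387e+01, -1.66555537e-04,
        8.48450029e-03, -5.09060399e-06]), 'tcp_pos': array([ 0.27943153, -0.55828002,  0.22925285]), 'tool_rot': array([ 9.73229568e-01,  2.29832777e-01, -5.16759806e-05, -1.04930194e-03]), 'force': array([-0.29865751,  0.23371594, -1.03393378]), 'ft_torque': array([-0.01723466, -0.04961468, -0.02554853]), 'gripper_force': 0.0, 'finger_gap': 0.9971782873533375}
scene [1.27500388 0.13910455 0.83618782] 436.21519027602113 [[-0.207, 0.742, -0.637], [0.978, 0.151, -0.143], [-0.01, -0.653, -0.757]]
scene green [455   0  15   7  81] [462.2   2.4]
scene green [196 156  32  27 311] [212.  168.5]
scene green [358 160  13  14 115] [364.1 165.8]
scene green [133 167  43  34 445] [154.4 183.3]
scene green [391 198  18  14 175] [399.9 20
[... 167 characters left out ...]
ge [347 193  13  15 161] [352.9 200.3]
scene orange [178 198  37  32 445] [196.1 213.9]
scene orange [ 469  331   91   87 5767] [513.1 374.7]
top [ 0.4989765  -0.03191928  1.22562733] 451.86571760331753 [[0.004, -0.997, 0.083], [-1.0, -0.002, 0.024], [-0.024, -0.083, -0.996]]
top green [161 200  15  15 176] [168.3 207.3]
top green [391 218  44  44 381] [414.2 239.9]
top green [345 254  35  36 286] [363.  272.1]
top green [198 261  12  12 105] [203.8 266.3]
top orange [  25   76   99   63 4034] [ 74.7 108.3]
top orange [340 192  36  35 352] [358.  208.6]
top orange [205 213  12  12 111] [210.8 219. ]
top orange [145 247  17  16 207] [153.2 254.1]
top orange [282 248  44  44 437] [303.4 269.5]
```

View pics/top0.png

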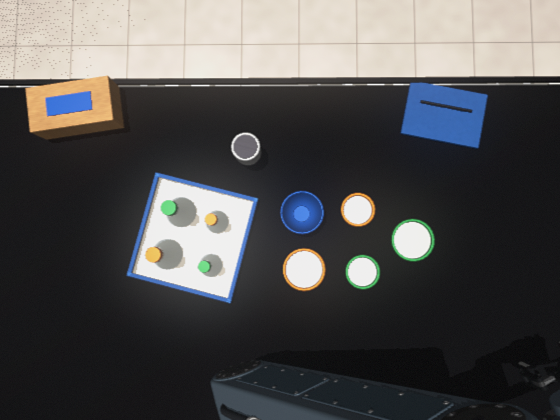

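View pics/scene0.png

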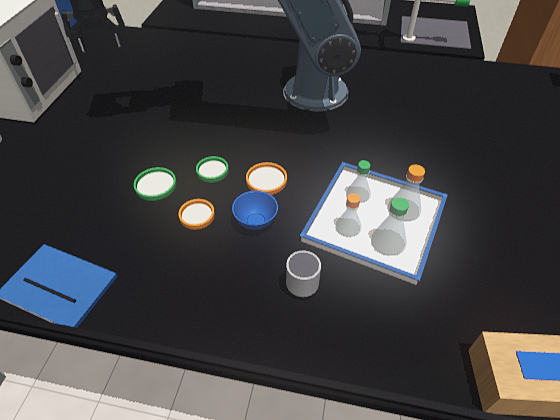

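```bash
python3 - <<'E'
from h import *
T=snap("top");S=snap("scene")
def rc(d,k,x,y):  # bounding-box centre etc. around given centroid
    pass
# rims: bbox centres of outer ring in top, triangulate w/ scene bbox centre
caps={'GL':((168.3,207.3),(399.9,203.9)),'GS':((203.8,266.3),(364.1,165.8)),'OL':((153.2,254.1),(415.4,172.4)),'OS':((210.8,219.),(352.9,200.3))}
for k,(a,b) in caps.items():
    p,e=tri(T,a,S,b); print(k,'tri',p.round(4),e.round(4),'ray zt',onz(T,*a,0.143 if k[1]=='L' else .113).round(4))
hs={'GL':((412.5,239.5),(154,183.5)),'GS':((362,271.5),(211.5,169)),'OL':((303.5,269.5),(266,178)),'OS':((357.5,209),(196,213.5))}
for k,(a,b) in hs.items():
    p,e=tri(T,a,S,b); print('H',k,p.round(4),e.round(4),onz(T,*a,.016).round(4))
E
```

```text
GL tri [0.6016 0.2639 0.1398] 0.0022 ray zt [0.6014 0.2619 0.143 ]
GS tri [0.4584 0.1812 0.1062] 0.0026 ray zt [0.4588 0.1787 0.113 ]
OL tri [0.4883 0.2985 0.134 ] 0.0004 ray zt [0.4884 0.2956 0.143 ]
OS tri [0.5759 0.1658 0.1031] 0.0014 ray zt [0.5753 0.1633 0.113 ]
H GL [ 0.5287 -0.3599  0.0075] 0.0012 [ 0.5287 -0.3582  0.016 ]
H GS [ 0.4431 -0.2248  0.0071] 0.0007 [ 0.4436 -0.2237  0.016 ]
H OL [ 0.4476 -0.0689  0.0066] 0.0009 [ 0.4481 -0.069   0.016 ]
H OS [ 0.6101 -0.2137  0.0093] 0.0018 [ 0.6097 -0.2135  0.016 ]
```
Top picture shows tray lower left, etc. State in a sentence.

The top view shows the tray at lower left, with green large at (168,207), orange large at (153,254), orange small at (211,219) and green small at (204,266). The holders are at OL (303,270), OS (358,209), GS (362,272) and GL (412,240), with the bowl at (301,212) and the steel cup at (246,147). The scene view agrees. Triangulated cap and rim heights match the stated sizes, so I'll move over the tray for a wrist look.

creep_tool(offsets=[[[0.03, -0.03, -0.01], 0, 1], [[0.07, -0.07, -0.03], 0, 1], [[0.1, -0.1, -0.05], 0, 1], [[0.13, -0.14, -0.07], 0, 1], [[0.575, -0.591, -0.09], 0, 1], [[0.575, -0.591, -0.09], 0, 1], [[0.575, -0.591, -0.09], 0, 1], [[0.575, -0.591, -0.09], 0, 1], [[0.575, -0.591, -0.09], 0, 1], [[0.575, -0.591, -0.09], 0, 1], [[0.575, -0.591, -0.09], 0, 1], [[0.575, -0.591, -0.09], 0, 1], [[0.575, -0.591, -0.09], 0, 1], [[0.575, -0.591, -0.09], 0, 1], [[0.575, -0.591, -0.09], 0, 1], [[0.575, -0.591, -0.09], 0, 1], [[0.575, -0.591, -0.09], 0, 1], [[0.575, -0.591, -0.09], 0, 1], [[0.575, -0.591, -0.09], 0, 1], [[0.575, -0.591, -0.09], 0, 1]])

```text
t: 2.2
tcp_pos: [0.5289, 0.226, 0.3198]
tool_rot: [0.973, 0.23, -0.001, 0.0]
force: [0.1, -0.6, -0.5]
finger_gap: 0.997
gripper_force: 0.0
```

```bash
cat >> h.py <<'E'
def go(x,y,z):
    s=manip.sense();R=Ro.from_quat(s["tool_rot"]).as_matrix()
    print("delta tool",(R.T@(np.array([x,y,z])-s["tcp_pos"])).round(4))
def blobs(d,n,mn=60):
    hsv=cv2.cvtColor(d["pixels"],cv2.COLOR_RGB2HSV); o=[]
    for k,(a,b) in dict(G=(40,85),O=(5,22)).items():
        m=cv2.inRange(hsv,(a,90,60),(b,255,255))
        N,_,st,ce=cv2.connectedComponentsWithStats(m)
        o+=[(k,st[i].tolist(),ce[i].round(1).tolist()) for i in range(1,N) if st[i,4]>mn]
    return o
E
python3 - <<'E'
from h import *
d=snap("wrist");save(d,"w1");print(d["c"],d["f"],d["Rc"].round(3).tolist(),manip.sense()["tcp_pos"])
for b in blobs(d,"w"): print(b,[onz(d,*b[2],z).round(4).tolist() for z in (.143,.113)])
go(.53,.227,.32)
E
```

```text
[0.60403296 0.26327143 0.46284061] 329.76284977122026 [[0.447, -0.847, -0.289], [-0.895, -0.423, -0.144], [-0.001, 0.323, -0.946]] [0.52898863 0.22562515 0.32001876]
('G', [258, 79, 40, 43, 1346], [277.8, 99.7]) [[0.6018, 0.2646, 0.143], [0.6016, 0.2647, 0.113]]
('G', [275, 236, 25, 24, 447], [287.0, 247.8]) [[0.4722, 0.1893, 0.143], [0.4599, 0.1824, 0.113]]
('G', [471, 303, 60, 47, 872], [500.1, 322.6]) [[0.4976, -0.0746, 0.143], [0.4877, -0.1063, 0.113]]
('O', [333, 150, 29, 29, 648], [347.2, 164.4]) [[0.5784, 0.1772, 0.143], [0.576, 0.1691, 0.113]]
('O', [179, 169, 40, 40, 1212], [198.2, 188.4]) [[0.4908, 0.2985, 0.143], [0.4802, 0.3018, 0.113]]
('O', [530, 216, 30, 58, 688], [543.5, 243.4]) [[0.5983, -0.0516, 0.143], [0.5978, -0.0811, 0.113]]
('O', [391, 256, 71, 64, 994], [434.6, 280.7]) [[0.5095, 0.0254, 0.143], [0.5006, 0.0031, 0.113]]
delta tool [ 0.0015 -0.0008  0.    ]
```

View pics/w1.png

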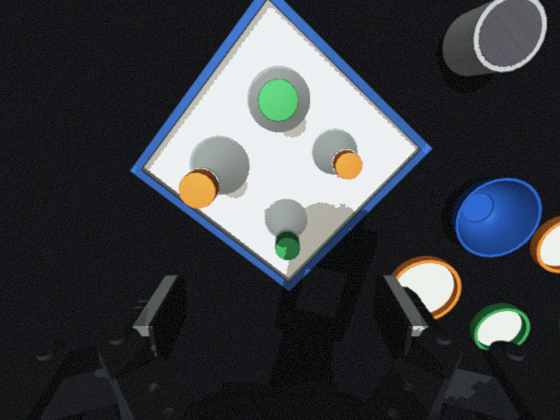

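The wrist view shows all four caps: GL (278,100), OL (198,188), OS (347,164) and GS (287,248). They agree with the top/scene triangulation to about 3 mm. I'll take GL first.

```bash
python3 - <<'E'
from h import *
go(.6017,.264,.13)
E
```

```text
delta tool [ 0.0824 -0.0019  0.1899]
```

creep_tool(offsets=[[[0.04, 0, 0.01], 0, 1], [[0.08, -0.002, 0.03], 0, 1], [[0.082, -0.002, 0.06], 0, 1], [[0.082, -0.002, 0.09], 0, 1], [[0.082, -0.002, 0.12], 0, 1], [[0.082, -0.002, 0.15], 0, 1], [[0.082, -0.002, 0.17], 0, 1], [[0.082, -0.002, 0.18], 0, 1], [[0.082, -0.002, 0.19], 0, 1], [[0.082, -0.002, 0.19], 0, 1], [[0.082, -0.002, 0.19], 0, 1]], grip_force=40)

```text
t: 3.35
tcp_pos: [0.6026, 0.2651, 0.1312]
tool_rot: [0.973, 0.23, 0.001, -0.0]
force: [-0.4, 0.6, 0.4]
finger_gap: 1.001
gripper_force: 0.0
```

```bash
python3 - <<'E'
from h import *
d=snap("wrist");save(d,"w2");go(.6017,.264,.13)
E
```

```text
delta tool [-0.0016  0.0007  0.0015]
```

View pics/w2.png

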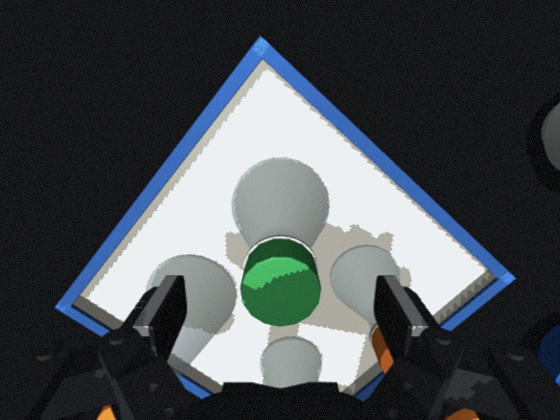

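The green cap, at (281,287), sits centred between the pads at (163,320) and (398,320). I'll close and lift slightly.

creep_tool(offsets=[[[0, 0, 0.001], 0, 0.35], [[0, 0, 0.001], 0, 0.3], [[0, 0, 0.001], 0, 0.25], [[0, 0, 0.001], 0, 0.2], [[0, 0, 0.001], 0, 0.2], [[0, 0, 0.001], 0, 0.2], [[0, 0, 0.001], 0, 0.2], [[0, 0, 0.001], 0, 0.2]], grip_force=40)

```text
t: 4.2
tcp_pos: [0.6024, 0.2653, 0.1299]
tool_rot: [0.973, 0.23, 0.001, 0.0]
force: [0.7, -0.8, 5.2]
finger_gap: 0.421
gripper_force: 40.2
```

creep_tool(offsets=[[[0, 0, -0.005], 0, 0.2], [[0, 0, -0.015], 0, 0.2], [[0, 0, -0.03], 0, 0.2], [[0, 0, -0.03], 0, 0.2]])

```text
t: 4.6
tcp_pos: [0.6036, 0.2659, 0.1619]
tool_rot: [0.973, 0.23, 0.003, -0.0]
force: [-0.1, 0.3, -2.3]
finger_gap: 0.422
gripper_force: 40.3
```

```bash
python3 - <<'E'
from h import *
print(manip.sense()["tcp_pos"]);go(.5285,-.359,.32)
E
```

```text
[0.60357574 0.26594934 0.16192538]
delta tool [-0.346   0.5254 -0.1593]
```

creep_tool(offsets=[[[0, 0, -0.01], 0, 0.2], [[0, 0, -0.03], 0, 0.2], [[0, 0, -0.06], 0, 0.2], [[-0.01, 0.015, -0.09], 0, 0.2], [[-0.025, 0.035, -0.12], 0, 0.2], [[-0.05, 0.07, -0.145], 0, 0.2], [[-0.075, 0.11, -0.155], 0, 0.2], [[-0.1, 0.15, -0.158], 0, 0.2], [[-0.125, 0.19, -0.159], 0, 0.2], [[-0.15, 0.23, -0.159], 0, 0.2], [[-0.175, 0.265, -0.159], 0, 0.2], [[-0.2, 0.3, -0.159], 0, 0.2], [[-0.225, 0.34, -0.159], 0, 0.2], [[-0.25, 0.38, -0.159], 0, 0.2], [[-0.275, 0.42, -0.159], 0, 0.2], [[-0.3, 0.455, -0.159], 0, 0.2], [[-0.32, 0.485, -0.159], 0, 0.2], [[-0.335, 0.51, -0.159], 0, 0.2], [[-0.342, 0.52, -0.159], 0, 0.2], [[-0.346, 0.525, -0.159], 0, 0.2]])

```text
t: 6.6
tcp_pos: [0.5268, -0.3597, 0.318]
tool_rot: [0.973, 0.229, -0.0, -0.001]
force: [-0.9, 0.6, -1.5]
finger_gap: 0.424
gripper_force: 40.4
```

creep_tool(offsets=[[[0, 0, 0], 0, 0.2], [[0, 0, 0], 0, 0.2]])

```text
t: 6.8
tcp_pos: [0.5275, -0.3574, 0.3183]
tool_rot: [0.973, 0.23, 0.0, -0.001]
force: [0.0, 0.4, -2.1]
finger_gap: 0.425
gripper_force: 40.4
```

```bash
python3 - <<'E'
from h import *
d=snap("wrist");save(d,"w3");go(.5285,-.359,.13)
for b in blobs(d,"w",150): print(b,onz(d,b[1][0]+b[1][2]/2,b[1][1]+b[1][3]/2,.016).round(4))
E
```

```text
delta tool [-0.      0.0021  0.1883]
('G', [239, 121, 83, 54, 758], [279.9, 142.3]) [ 0.5465 -0.3481  0.016 ]
('G', [133, 141, 67, 66, 1055], [164.3, 174.1]) [ 0.4445 -0.2238  0.016 ]
('G', [241, 240, 79, 88, 5505], [279.4, 284.5]) [ 0.3605 -0.4414  0.016 ]
('O', [168, 11, 75, 81, 1596], [202.0, 48.2]) [ 0.6102 -0.2132  0.016 ]
('O', [11, 72, 93, 90, 2279], [53.7, 115.5]) [ 0.4521 -0.0704  0.016 ]
```

View pics/w3.png

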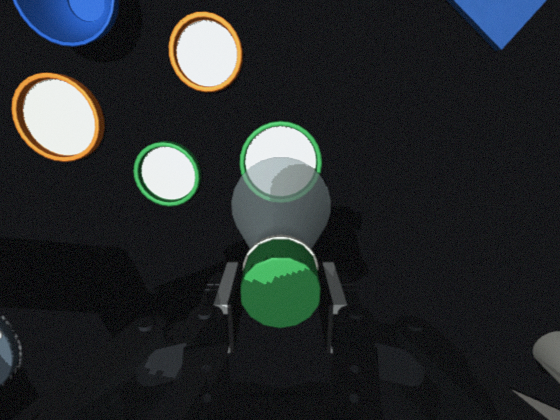

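The wrist view shows the green large holder's ring at about (281,162), behind the carried flask, which hangs upright with its cap at (280,285). I'll descend to just above the floor.

```bash
python3 - <<'E'
from h import *
d=snap("wrist");print(onz(d,280.5,161.5,.016).round(4),manip.sense()["tcp_pos"])
E
```

```text
[ 0.5304 -0.3563  0.016 ] [ 0.52765306 -0.35733223  0.31839143]
```

creep_tool(offsets=[[[0, 0.001, 0.015], 0, 0.2], [[0, 0.002, 0.045], 0, 0.2], [[0, 0.002, 0.08], 0, 0.2], [[0, 0.002, 0.115], 0, 0.2], [[0, 0.002, 0.14], 0, 0.2], [[0, 0.002, 0.16], 0, 0.2], [[0, 0.002, 0.17], 0, 0.2], [[0, 0.002, 0.178], 0, 0.2], [[0, 0.002, 0.182], 0, 0.2], [[0, 0.002, 0.182], 0, 0.2]])

```text
t: 7.9
tcp_pos: [0.5285, -0.3608, 0.1366]
tool_rot: [0.973, 0.23, 0.0, 0.0]
force: [-1.0, 0.2, -1.6]
finger_gap: 0.424
gripper_force: 40.4
```

creep_tool(offsets=[[[0.001, -0.002, 0.003], 0, 0.2], [[0.001, -0.002, 0.006], 0, 0.2], [[0.001, -0.002, 0.007], 0, 0.2], [[0.001, -0.002, 0.007], 0, 0.2]])

```text
t: 8.3
tcp_pos: [0.5282, -0.3585, 0.1292]
tool_rot: [0.973, 0.23, -0.0, -0.0]
force: [-0.2, -0.4, -1.2]
finger_gap: 0.422
gripper_force: 40.5
```

creep_tool(offsets=[[[0, 0, 0.001], 0, 0.2], [[0, 0, 0.002], 0, 0.2], [[0, 0, 0.002], 0, 0.2]])

```text
t: 8.6
tcp_pos: [0.5286, -0.3592, 0.1288]
tool_rot: [0.973, 0.23, 0.0, 0.001]
force: [-1.1, 0.3, 4.8]
finger_gap: 0.42
gripper_force: 41.1
```

On the floor now, with 4.8 N of contact force. Release and rise.

creep_tool(offsets=[[[0, 0, 0], 0, 0.55], [[0, 0, 0], 0, 0.8], [[0, 0, 0], 0, 1], [[0, 0, 0], 0, 1], [[0, 0, -0.02], 0, 1], [[0, 0, -0.05], 0, 1], [[0, 0, -0.09], 0, 1], [[0, 0, -0.13], 0, 1], [[0, 0, -0.16], 0, 1], [[0, 0, -0.16], 0, 1]])

```text
t: 9.6
tcp_pos: [0.5305, -0.3605, 0.293]
tool_rot: [0.973, 0.23, 0.003, 0.005]
force: [0.5, -0.3, 0.5]
finger_gap: 0.995
gripper_force: 0.0
```

```bash
python3 - <<'E'
from h import *
d=snap("top");save(d,"t2");go(.4899,.2985,.29)
for b in blobs(d,"t",60): print(b)
E
```

```text
delta tool [ 0.2592 -0.606  -0.0029]
('G', [391, 218, 46, 44, 486], [415.9, 238.3])
('G', [345, 254, 35, 36, 286], [363.0, 272.0])
('G', [198, 261, 12, 12, 104], [203.8, 266.3])
('O', [25, 76, 99, 63, 4029], [74.7, 108.3])
('O', [340, 192, 36, 35, 353], [358.0, 208.6])
('O', [205, 213, 12, 12, 111], [210.8, 219.0])
('O', [145, 247, 17, 16, 207], [153.2, 254.1])
('O', [282, 248, 44, 44, 436], [303.4, 269.5])
```

View pics/t2.png

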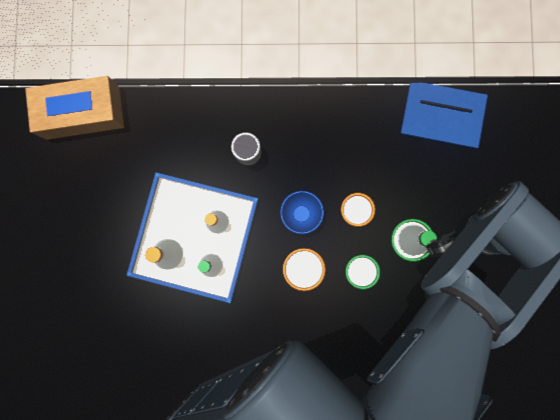

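GL stands upright in its holder (cap at (429,239), foot centred on the ring at (413,240)). Next is the orange large flask.

creep_tool(offsets=[[[0.01, -0.02, 0], 0, 1], [[0.025, -0.055, 0], 0, 1], [[0.04, -0.095, 0], 0, 1], [[0.06, -0.14, 0], 0, 1], [[0.08, -0.185, 0], 0, 1], [[0.1, -0.23, 0], 0, 1], [[0.12, -0.275, 0], 0, 1], [[0.14, -0.32, 0], 0, 1], [[0.16, -0.365, 0], 0, 1], [[0.18, -0.41, 0], 0, 1], [[0.2, -0.455, 0], 0, 1], [[0.22, -0.5, 0], 0, 1], [[0.24, -0.545, 0.01], 0, 1], [[0.255, -0.59, 0.02], 0, 1], [[0.259, -0.606, 0.03], 0, 1], [[0.259, -0.606, 0.04], 0, 1], [[0.259, -0.606, 0.04], 0, 1]])

```text
t: 11.35
tcp_pos: [0.487, 0.2981, 0.2444]
tool_rot: [0.973, 0.23, -0.003, 0.001]
force: [0.6, -1.1, 0.4]
finger_gap: 1.001
gripper_force: 0.0
```

```bash
python3 - <<'E'
from h import *
d=snap("wrist")
for b in blobs(d,"w",150): print(b,[onz(d,*b[2],z).round(4).tolist() for z in (.143,.113)])
go(.4899,.2985,.13)
E
```

```text
('G', [360, 257, 32, 34, 486], [373.4, 274.1]) [[0.4718, 0.2027, 0.143], [0.4606, 0.1863, 0.113]]
('O', [437, 156, 45, 37, 1252], [459.0, 174.0]) [[0.5737, 0.1904, 0.143], [0.575, 0.1725, 0.113]]
('O', [256, 180, 47, 52, 1888], [279.0, 205.8]) [[0.4903, 0.3005, 0.143], [0.4814, 0.2961, 0.113]]
('O', [463, 277, 91, 74, 2037], [509.0, 309.9]) [[0.4946, 0.0779, 0.143], [0.4862, 0.0463, 0.113]]
delta tool [2.500e-03 1.000e-04 1.156e-01]
```

creep_tool(offsets=[[[0.002, 0, 0.02], 0, 1], [[0.003, -0.001, 0.05], 0, 1], [[0.003, -0.001, 0.08], 0, 1], [[0.003, -0.001, 0.1], 0, 1], [[0.003, -0.001, 0.11], 0, 1], [[0.003, -0.001, 0.115], 0, 1], [[0.003, -0.001, 0.115], 0, 1], [[0.003, -0.001, 0.115], 0, 0.4], [[0.003, -0.001, 0.115], 0, 0.3], [[0.003, -0.001, 0.115], 0, 0.2], [[0.003, -0.001, 0.115], 0, 0.2], [[0.003, -0.001, 0.115], 0, 0.2], [[0.003, -0.001, 0.115], 0, 0.2], [[0.003, -0.001, 0.115], 0, 0.2]], grip_force=40)

```text
t: 12.8
tcp_pos: [0.4917, 0.3017, 0.1333]
tool_rot: [0.973, 0.23, 0.001, 0.0]
force: [0.3, -0.4, 5.5]
finger_gap: 0.417
gripper_force: 39.6
```

creep_tool(offsets=[[[0, 0, -0.005], 0, 0.2], [[0, 0, -0.015], 0, 0.2], [[0, 0, -0.03], 0, 0.2], [[0, 0, -0.03], 0, 0.2]])

```text
t: 13.2
tcp_pos: [0.4921, 0.3021, 0.1641]
tool_rot: [0.973, 0.23, 0.002, -0.0]
force: [0.9, 0.6, -1.7]
finger_gap: 0.419
gripper_force: 40.2
```

```bash
python3 - <<'E'
from h import *
print(manip.sense()["tcp_pos"]);go(.449,-.069,.30)
E
```

```text
[0.49214079 0.30214191 0.16408356]
delta tool [-0.2041  0.3126 -0.1366]
```

creep_tool(offsets=[[[0, 0, -0.01], 0, 0.2], [[0, 0, -0.03], 0, 0.2], [[0, 0, -0.06], 0, 0.2], [[0, 0, -0.09], 0, 0.2], [[-0.005, 0.01, -0.115], 0, 0.2], [[-0.02, 0.03, -0.13], 0, 0.2], [[-0.04, 0.06, -0.136], 0, 0.2], [[-0.065, 0.1, -0.136], 0, 0.2], [[-0.09, 0.14, -0.136], 0, 0.2], [[-0.115, 0.175, -0.136], 0, 0.2], [[-0.14, 0.21, -0.136], 0, 0.2], [[-0.16, 0.245, -0.136], 0, 0.2], [[-0.18, 0.275, -0.136], 0, 0.2], [[-0.195, 0.298, -0.136], 0, 0.2], [[-0.203, 0.31, -0.136], 0, 0.2], [[-0.204, 0.313, -0.136], 0, 0.2], [[-0.204, 0.313, -0.136], 0, 0.2], [[-0.204, 0.313, -0.136], 0, 0.2]])

```text
t: 15.0
tcp_pos: [0.4484, -0.0688, 0.2981]
tool_rot: [0.973, 0.23, -0.0, -0.0]
force: [-0.1, 0.4, -2.0]
finger_gap: 0.413
gripper_force: 40.3
```

```bash
python3 - <<'E'
from h import *
d=snap("wrist");save(d,"w4");go(.449,-.069,.1325)
for b in blobs(d,"w",150): print(b,onz(d,b[1][0]+b[1][2]/2,b[1][1]+b[1][3]/2,.016).round(4))
E
```

```text
delta tool [0.0004 0.0007 0.1656]
('G', [24, 39, 35, 34, 908], [40.4, 55.2]) [0.44  0.241 0.016]
('G', [451, 167, 88, 80, 1332], [487.7, 201.1]) [ 0.5292 -0.3538  0.016 ]
('G', [346, 186, 66, 64, 1162], [380.4, 218.6]) [ 0.4453 -0.2219  0.016 ]
('G', [543, 227, 17, 36, 323], [553.4, 241.5]) [ 0.5197 -0.4607  0.016 ]
('O', [403, 63, 79, 78, 1817], [444.4, 100.4]) [ 0.6086 -0.2106  0.016 ]
('O', [236, 121, 88, 65, 966], [278.1, 145.5]) [ 0.4633 -0.061   0.016 ]
('O', [242, 243, 77, 87, 5441], [280.0, 286.7]) [ 0.2884 -0.1494  0.016 ]
```

View pics/w4.png

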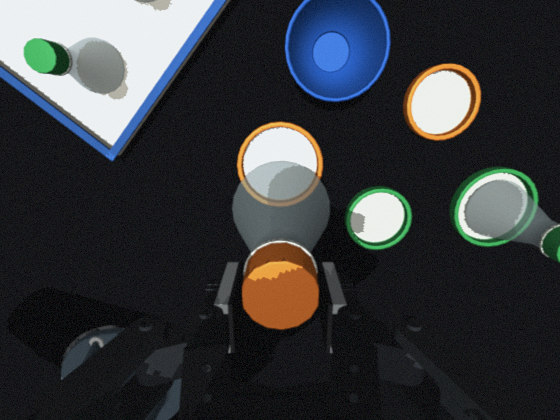

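The view shows the orange large holder's ring centred at (280,164), in line with the hanging flask. GL is standing in its holder at (495,207).

```bash
python3 - <<'E'
from h import *
d=snap("wrist");print(onz(d,280,164,.016).round(4))
E
```

```text
[ 0.4512 -0.067   0.016 ]
```

creep_tool(offsets=[[[0, 0, 0.015], 0, 0.2], [[0, 0.001, 0.045], 0, 0.2], [[0, 0.001, 0.08], 0, 0.2], [[0, 0.001, 0.11], 0, 0.2], [[0, 0.001, 0.135], 0, 0.2], [[0, 0.001, 0.15], 0, 0.2], [[0, 0.001, 0.158], 0, 0.2], [[0, 0.001, 0.16], 0, 0.2], [[0, 0.001, 0.163], 0, 0.2], [[0, 0.001, 0.163], 0, 0.2]])

```text
t: 16.1
tcp_pos: [0.4495, -0.0706, 0.1357]
tool_rot: [0.973, 0.23, 0.001, 0.0]
force: [-0.3, 0.0, -3.1]
finger_gap: 0.421
gripper_force: 40.3
```

creep_tool(offsets=[[[0.001, -0.001, 0.002], 0, 0.2], [[0.001, -0.002, 0.003], 0, 0.2], [[0.001, -0.002, 0.004], 0, 0.2], [[0.001, -0.002, 0.004], 0, 0.2]])

```text
t: 16.5
tcp_pos: [0.4496, -0.0687, 0.1322]
tool_rot: [0.973, 0.23, 0.001, 0.001]
force: [-0.7, -0.3, 5.1]
finger_gap: 0.419
gripper_force: 41.1
```

Contact at 5 N. Release, rise, and head for the green small flask.

creep_tool(offsets=[[[0, 0, 0], 0, 0.55], [[0, 0, 0], 0, 0.8], [[0, 0, 0], 0, 1], [[0, 0, 0], 0, 1], [[0, 0, -0.02], 0, 1], [[0, 0, -0.05], 0, 1], [[0, 0, -0.08], 0, 1], [[0, 0, -0.1], 0, 1], [[0, 0, -0.1], 0, 1]])

```text
t: 17.4
tcp_pos: [0.4508, -0.069, 0.2337]
tool_rot: [0.973, 0.23, 0.003, 0.002]
force: [-0.9, -0.6, -0.1]
finger_gap: 0.998
gripper_force: 0.0
```

```bash
python3 - <<'E'
from h import *
go(.460,.182,.22)
E
```

```text
delta tool [ 0.1204 -0.2204  0.0131]
```

creep_tool(offsets=[[[0.01, -0.015, 0], 0, 1], [[0.025, -0.045, 0], 0, 1], [[0.045, -0.08, 0], 0, 1], [[0.065, -0.12, 0], 0, 1], [[0.085, -0.16, 0], 0, 1], [[0.105, -0.195, 0.005], 0, 1], [[0.117, -0.215, 0.01], 0, 1], [[0.12, -0.22, 0.013], 0, 1], [[0.12, -0.22, 0.013], 0, 1]])

```text
t: 18.3
tcp_pos: [0.4569, 0.1824, 0.2168]
tool_rot: [0.973, 0.231, -0.002, 0.0]
force: [0.0, -0.1, -0.2]
finger_gap: 1.0
gripper_force: 0.0
```

```bash
python3 - <<'E'
from h import *
d=snap("wrist")
for b in blobs(d,"w",150): print(b,[onz(d,*b[2],z).round(4).tolist() for z in (.143,.113)])
go(.460,.182,.10)
E
```

```text
('G', [264, 186, 37, 40, 1142], [282.1, 205.8]) [[0.4695, 0.1871, 0.143], [0.4608, 0.1826, 0.113]]
('G', [525, 295, 35, 30, 486], [542.0, 307.9]) [[0.4856, -0.0294, 0.143], [0.4792, -0.0639, 0.113]]
('O', [351, 53, 47, 46, 1660], [374.3, 75.7]) [[0.5691, 0.1745, 0.143], [0.5742, 0.1682, 0.113]]
('O', [413, 231, 101, 88, 2050], [458.5, 267.2]) [[0.4854, 0.0495, 0.143], [0.4789, 0.0259, 0.113]]
('O', [511, 328, 49, 50, 1315], [540.9, 348.3]) [[0.4553, -0.0547, 0.143], [0.4447, -0.0927, 0.113]]
delta tool [0.003  0.001  0.1172]
```

creep_tool(offsets=[[[0.002, 0, 0.02], 0, 1], [[0.003, 0.001, 0.05], 0, 1], [[0.003, 0.001, 0.08], 0, 1], [[0.003, 0.001, 0.1], 0, 1], [[0.003, 0.001, 0.11], 0, 1], [[0.003, 0.001, 0.116], 0, 1], [[0.003, 0.001, 0.116], 0, 1], [[0.003, 0.001, 0.116], 0, 0.4], [[0.003, 0.001, 0.116], 0, 0.3], [[0.003, 0.001, 0.116], 0, 0.2], [[0.003, 0.001, 0.116], 0, 0.1], [[0.003, 0.001, 0.116], 0, 0.1], [[0.003, 0.001, 0.116], 0, 0.1], [[0.003, 0.001, 0.116], 0, 0.1]], grip_force=30)

```text
t: 19.75
tcp_pos: [0.4614, 0.1828, 0.103]
tool_rot: [0.973, 0.23, 0.001, 0.0]
force: [-0.7, 0.8, 5.5]
finger_gap: 0.334
gripper_force: 29.3
```

creep_tool(offsets=[[[0, 0, -0.005], 0, 0.1], [[0, 0, -0.015], 0, 0.1], [[0, 0, -0.03], 0, 0.1], [[0, 0, -0.03], 0, 0.1]])

```text
t: 20.15
tcp_pos: [0.4624, 0.1829, 0.134]
tool_rot: [0.973, 0.23, 0.002, 0.0]
force: [0.8, -0.0, -1.1]
finger_gap: 0.333
gripper_force: 29.7
```

```bash
python3 - <<'E'
from h import *
print(manip.sense()["tcp_pos"]);go(.4445,-.223,.30)
E
```

```text
[0.46239063 0.18285329 0.13399311]
delta tool [-0.1969  0.3552 -0.1663]
```

creep_tool(offsets=[[[0, 0, -0.01], 0, 0.1], [[0, 0, -0.035], 0, 0.1], [[0, 0, -0.07], 0, 0.1], [[-0.005, 0.01, -0.11], 0, 0.1], [[-0.015, 0.03, -0.14], 0, 0.1], [[-0.033, 0.06, -0.16], 0, 0.1], [[-0.055, 0.1, -0.166], 0, 0.1], [[-0.077, 0.14, -0.166], 0, 0.1], [[-0.1, 0.18, -0.166], 0, 0.1], [[-0.122, 0.22, -0.166], 0, 0.1], [[-0.145, 0.26, -0.166], 0, 0.1], [[-0.165, 0.295, -0.166], 0, 0.1], [[-0.18, 0.325, -0.166], 0, 0.1], [[-0.19, 0.345, -0.166], 0, 0.1], [[-0.196, 0.354, -0.166], 0, 0.1], [[-0.197, 0.355, -0.166], 0, 0.1], [[-0.197, 0.355, -0.166], 0, 0.1], [[-0.197, 0.355, -0.166], 0, 0.1]])

```text
t: 21.95
tcp_pos: [0.4435, -0.2216, 0.2981]
tool_rot: [0.973, 0.23, -0.0, -0.001]
force: [0.6, 0.3, -1.2]
finger_gap: 0.326
gripper_force: 29.8
```

```bash
python3 - <<'E'
from h import *
d=snap("wrist");save(d,"w5");go(.4445,-.223,.102)
E
```

```text
delta tool [0.0002 0.0018 0.1962]
```

View pics/w5.png

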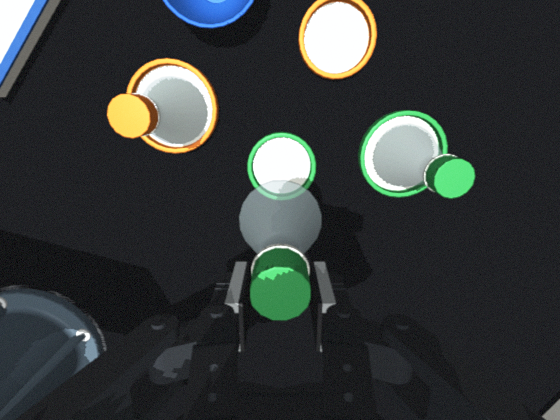

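Both large flasks stand in their rings at (172,106) and (404,153). The green small ring at (281,166) is in line with the carried flask.

creep_tool(offsets=[[[0, 0.001, 0.015], 0, 0.1], [[0, 0.001, 0.045], 0, 0.1], [[0, 0.001, 0.08], 0, 0.1], [[0, 0.001, 0.115], 0, 0.1], [[0, 0.001, 0.145], 0, 0.1], [[0, 0.001, 0.165], 0, 0.1], [[0, 0.001, 0.178], 0, 0.1], [[0, 0.001, 0.186], 0, 0.1], [[0, 0.001, 0.191], 0, 0.1], [[0, 0.001, 0.191], 0, 0.1]])

```text
t: 23.0
tcp_pos: [0.4443, -0.2236, 0.1071]
tool_rot: [0.973, 0.23, -0.0, -0.0]
force: [-1.1, -0.3, -1.5]
finger_gap: 0.331
gripper_force: 29.8
```

creep_tool(offsets=[[[0, 0, 0.002], 0, 0.1], [[0, 0, 0.004], 0, 0.1], [[0, 0, 0.005], 0, 0.1], [[0, 0, 0.005], 0, 0.1]])

```text
t: 23.4
tcp_pos: [0.4442, -0.224, 0.1024]
tool_rot: [0.973, 0.23, 0.0, 0.0]
force: [0.7, -0.2, -0.5]
finger_gap: 0.327
gripper_force: 29.8
```

creep_tool(offsets=[[[0, 0, 0.001], 0, 0.1], [[0, 0, 0.002], 0, 0.1], [[0, 0, 0.002], 0, 0.1]])

```text
t: 23.7
tcp_pos: [0.4443, -0.2242, 0.1019]
tool_rot: [0.973, 0.23, 0.0, 0.001]
force: [-2.6, 1.2, 12.2]
finger_gap: 0.33
gripper_force: 31.1
```

creep_tool(offsets=[[[0, 0, -0.001], 0, 0.1], [[0, 0, -0.001], 0, 0.5], [[0, 0, -0.001], 0, 0.8], [[0, 0, -0.001], 0, 1], [[0, 0, -0.001], 0, 1], [[0, 0, -0.02], 0, 1], [[0, 0, -0.06], 0, 1], [[0, 0, -0.1], 0, 1], [[0, 0, -0.14], 0, 1], [[0, 0, -0.15], 0, 1], [[0, 0, -0.15], 0, 1]])

```text
t: 24.8
tcp_pos: [0.4449, -0.2245, 0.2518]
tool_rot: [0.973, 0.23, 0.001, 0.002]
force: [-0.3, 0.8, -0.8]
finger_gap: 0.999
gripper_force: 0.0
```

```bash
python3 - <<'E'
from h import *
go(.576,.169,.23)
E
```

```text
delta tool [ 0.2933 -0.2934  0.0212]
```

creep_tool(offsets=[[[0.015, -0.015, 0], 0, 1], [[0.04, -0.04, 0], 0, 1], [[0.07, -0.07, 0], 0, 1], [[0.1, -0.1, 0], 0, 1], [[0.13, -0.13, 0], 0, 1], [[0.16, -0.16, 0], 0, 1], [[0.19, -0.19, 0], 0, 1], [[0.22, -0.22, 0], 0, 1], [[0.25, -0.25, 0.01], 0, 1], [[0.275, -0.275, 0.02], 0, 1], [[0.29, -0.29, 0.021], 0, 1], [[0.293, -0.293, 0.021], 0, 1], [[0.293, -0.293, 0.021], 0, 1]])

```text
t: 26.1
tcp_pos: [0.574, 0.1693, 0.2271]
tool_rot: [0.973, 0.23, -0.002, -0.0]
force: [-0.1, 0.0, 1.0]
finger_gap: 0.999
gripper_force: 0.0
```

```bash
python3 - <<'E'
from h import *
d=snap("wrist")
for b in blobs(d,"w",400): print(b,onz(d,*b[2],.113).round(4).tolist())
go(.576,.169,.10)
E
```

```text
('O', [267, 183, 35, 40, 1107], [283.7, 202.7]) [0.5778, 0.1679, 0.113]
('O', [523, 253, 37, 68, 974], [541.0, 285.4]) [0.6118, -0.0721, 0.113]
('O', [354, 306, 34, 68, 647], [365.9, 341.0]) [0.4896, 0.0355, 0.113]
delta tool [0.0023 0.0005 0.1277]
```

creep_tool(offsets=[[[0.002, 0.001, 0.02], 0, 1], [[0.002, 0.002, 0.05], 0, 1], [[0.002, 0.002, 0.08], 0, 1], [[0.002, 0.002, 0.105], 0, 1], [[0.002, 0.002, 0.12], 0, 1], [[0.002, 0.002, 0.126], 0, 1], [[0.002, 0.002, 0.126], 0, 1], [[0.002, 0.002, 0.126], 0, 0.4], [[0.002, 0.002, 0.126], 0, 0.3], [[0.002, 0.002, 0.126], 0, 0.2], [[0.002, 0.002, 0.126], 0, 0.1], [[0.002, 0.002, 0.126], 0, 0.1], [[0.002, 0.002, 0.126], 0, 0.1], [[0.002, 0.002, 0.126], 0, 0.1]], grip_force=30)

```text
t: 27.55
tcp_pos: [0.5784, 0.1683, 0.1041]
tool_rot: [0.973, 0.23, 0.001, 0.0]
force: [0.3, -0.6, 5.9]
finger_gap: 0.329
gripper_force: 29.6
```

creep_tool(offsets=[[[0, 0, -0.005], 0, 0.1], [[0, 0, -0.015], 0, 0.1], [[0, 0, -0.03], 0, 0.1], [[0, 0, -0.03], 0, 0.1]])

```text
t: 27.95
tcp_pos: [0.5792, 0.1686, 0.1352]
tool_rot: [0.973, 0.23, 0.002, 0.0]
force: [0.5, 0.3, -0.1]
finger_gap: 0.327
gripper_force: 29.7
```

```bash
python3 - <<'E'
from h import *
print(manip.sense()["tcp_pos"]);go(.610,-.213,.28)
E
```

```text
[0.57921059 0.16857109 0.1352253 ]
delta tool [-0.1426  0.3552 -0.1448]
```

creep_tool(offsets=[[[0, 0, -0.01], 0, 0.1], [[0, 0, -0.035], 0, 0.1], [[0, 0, -0.07], 0, 0.1], [[-0.004, 0.01, -0.105], 0, 0.1], [[-0.012, 0.03, -0.13], 0, 0.1], [[-0.024, 0.06, -0.142], 0, 0.1], [[-0.04, 0.1, -0.145], 0, 0.1], [[-0.056, 0.14, -0.145], 0, 0.1], [[-0.072, 0.18, -0.145], 0, 0.1], [[-0.088, 0.22, -0.145], 0, 0.1], [[-0.104, 0.26, -0.145], 0, 0.1], [[-0.118, 0.295, -0.145], 0, 0.1], [[-0.13, 0.325, -0.145], 0, 0.1], [[-0.138, 0.345, -0.145], 0, 0.1], [[-0.142, 0.354, -0.145], 0, 0.1], [[-0.143, 0.355, -0.145], 0, 0.1], [[-0.143, 0.355, -0.145], 0, 0.1], [[-0.143, 0.355, -0.145], 0, 0.1]])

```text
t: 29.75
tcp_pos: [0.6086, -0.2114, 0.2783]
tool_rot: [0.973, 0.231, -0.0, -0.0]
force: [0.6, -0.5, -0.3]
finger_gap: 0.329
gripper_force: 29.7
```

```bash
python3 - <<'E'
from h import *
d=snap("wrist");save(d,"w6");go(.610,-.213,.103)
E
```

```text
delta tool [0.0005 0.0021 0.1753]
```

View pics/w6.png

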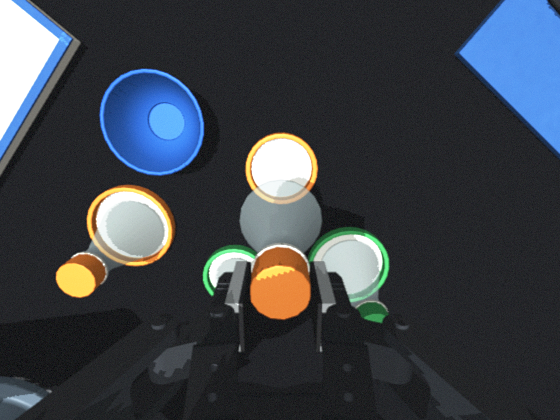

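The orange small flask hangs straight in the fingers, and its ring at (282,169) is in line. The bowl at (152,122) is clear.

creep_tool(offsets=[[[0, 0.001, 0.015], 0, 0.1], [[0.001, 0.001, 0.045], 0, 0.1], [[0.001, 0.001, 0.08], 0, 0.1], [[0.001, 0.001, 0.11], 0, 0.1], [[0.001, 0.001, 0.135], 0, 0.1], [[0.001, 0.001, 0.152], 0, 0.1], [[0.001, 0.001, 0.162], 0, 0.1], [[0.001, 0.001, 0.168], 0, 0.1], [[0.001, 0.001, 0.171], 0, 0.1], [[0.001, 0.001, 0.171], 0, 0.1]])

```text
t: 30.8
tcp_pos: [0.6105, -0.2136, 0.1077]
tool_rot: [0.973, 0.23, 0.0, 0.0]
force: [-0.0, 0.2, -0.6]
finger_gap: 0.327
gripper_force: 29.7
```

creep_tool(offsets=[[[0, 0, 0.002], 0, 0.1], [[0, 0, 0.003], 0, 0.1], [[0, 0, 0.004], 0, 0.1], [[0, 0, 0.004], 0, 0.1]])

```text
t: 31.2
tcp_pos: [0.61, -0.2137, 0.1033]
tool_rot: [0.973, 0.23, 0.0, 0.0]
force: [-0.3, 0.0, 0.2]
finger_gap: 0.328
gripper_force: 29.7
```

creep_tool(offsets=[[[0, 0, 0.0005], 0, 0.1], [[0, 0, 0.001], 0, 0.1], [[0, 0, 0.001], 0, 0.1]])

```text
t: 31.5
tcp_pos: [0.6103, -0.214, 0.1031]
tool_rot: [0.973, 0.23, 0.0, 0.0]
force: [-0.8, -0.5, 5.8]
finger_gap: 0.332
gripper_force: 30.3
```

creep_tool(offsets=[[[0, 0, 0], 0, 0.5], [[0, 0, 0], 0, 0.8], [[0, 0, 0], 0, 1], [[0, 0, 0], 0, 1], [[0, 0, -0.02], 0, 1], [[0, 0, -0.06], 0, 1], [[0, 0, -0.1], 0, 1], [[0, 0, -0.14], 0, 1], [[0, 0, -0.18], 0, 1], [[-0.03, -0.02, -0.2], 0, 1], [[-0.07, -0.06, -0.22], 0, 1], [[-0.1, -0.1, -0.23], 0, 1], [[-0.1, -0.14, -0.23], 0, 1], [[-0.1, -0.18, -0.23], 0, 1], [[-0.1, -0.2, -0.23], 0, 1], [[-0.1, -0.2, -0.23], 0, 1]])

```text
t: 33.1
tcp_pos: [0.4299, -0.0776, 0.3324]
tool_rot: [0.973, 0.231, -0.0, -0.0]
force: [0.6, -0.8, -0.4]
finger_gap: 1.004
gripper_force: 0.0
```

```bash
python3 - <<'E'
from h import *
d=snap("scene");save(d,"s9");w=snap("top")
save(w,"t9")
E
```

```text
(no output)
```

View pics/s9.png

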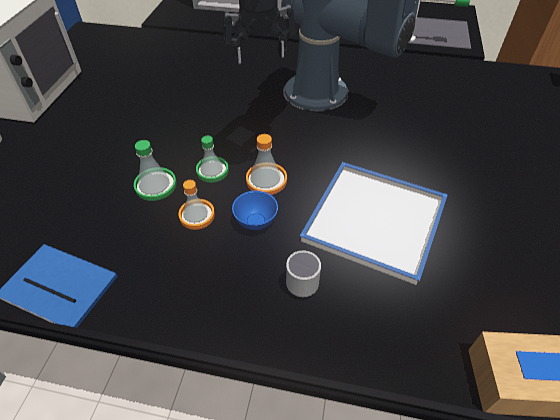

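View pics/t9.png

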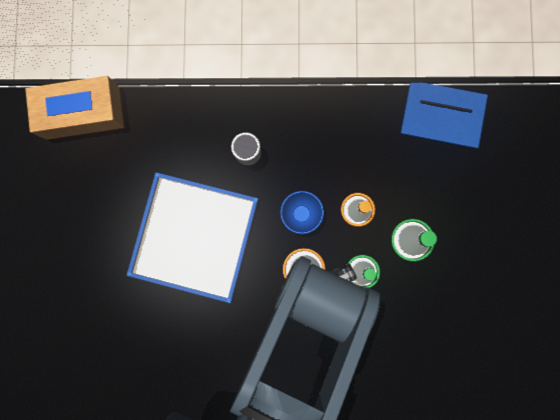

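All four flasks stand upright in their matching holders: GL (154,183), GS (212,168), OL (266,178) and OS (196,213). The bowl at (255,211) and the filter cup at (303,273) haven't moved, and the arm is clear.

```bash
python3 -c "
from station import manip
print(manip.sign_off())"
```

```text
the job is handed in; nothing more can be done
None
```

I handed the job in at about 33 s: all four flasks stand upright in their matching holders, and the bowl and filter cup are where they were, as the last camera views show; the sign-off returned no verdict.

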